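# Free the sagging bolt of the equipment cage and hold its gate ajar

## Robot

A 6-joint arm with a two-finger parallel gripper is mounted at the origin on a cart in front of the work surface, level with it; the furniture and walls round the work are solid. World frame = base frame: x ahead of the robot, y to its left, z up, the work surface at z = 0. Lengths are in m, angles in rad, forces in N, time in s.
With the tool pointing down it reaches from about 0.3 to 0.95 m from the base axis. Payload 3.1 kg.
Tool frame: the origin (TCP) lies where the fingers leave the gripper's body, on its centre line; the fingertips stand 73 mm ahead of it and the grasp point (between the pads) lies 54 mm ahead of it; z points along the fingers, x is the direction in which the jaws open and shut, and the axes are right-handed (so a half turn about z gives the same grasp; the last joint's range is limited). The gripper opens to 85 mm and grips with 20 to 120 N. Pads are 22 mm wide; open, the fingers measure 114 mm over their backs; the gripper's body (76 mm by 85 mm) begins 54 mm behind the grasp point. The pads swing forward as they close: fully open they stand 13 mm farther back than shut.
Start: joints at [1.231, 0.308, 1.634, -0, 1.2, -0.07], TCP at [0.167, 0.602, 0.304] pointing down, gripper open.
Joint ranges: [-3.06, 3.06], [-0.79, 1.96], [0.05, 2.63], [-1.19, 4.34], [0.05, 2.64], [-2.94, 2.94]. Speed limits (rad/s): [2.79, 2.79, 3.14, 3.14, 3.14, 3.14].

## Interface

Orientations are given as a unit quaternion [w, x, y, z].
In Python, from station import manip gives the robot as it stands.
- The arm moves only by the shell command python3 -m pendant 'ROWS' [FORCE]. ROWS is JSON, a list that holds one entry, the list of rows, each a list of 7 numbers: the turn, a rotation vector about the world's x, y, z in rad, then the shift along the world's x, y, z in cm, then the finger opening in cm, from 0 to 8.54. A call has 1 to 20 rows; each row is the pose to reach, as a shift and turn from the pose commanded when the call began; what a row does not reach only later rows make up. A row lasts 1/12 s, in which the tool goes at most 41.7 mm and 7.16 degrees, less where a joint would pass 70% of its speed; a pose out of reach is approached as far as the arm can. A call with a gripper value outside its range is refused whole. The fingers move at their own pace and stop on an object; FORCE is the grip in N (left out, the last holds). Time passes only in rows, so rows that repeat a pose let the fingers close. It gives the time, the measured TCP pose, the force and the opening at its end, in the units of the state.
- manip.read_state(): the state, without advancing time (a new reading comes with each control period).
- manip.snapshot(name): name is "scene" or "top" or "wrist"; returns a dict with "image" (400x640x3 uint8, red, green, blue), "fov_y" (degrees; the focal length in pixels is half the picture's height over the tangent of half this angle, whatever the lens; pixels are square), "cx", "cy" (the principal point, pixels), "dist" ([k1, k2, p1, p2, k3] as OpenCV has them; the pictures are not rectified), "pose" (4x4, takes a point from camera to world coordinates). Camera axes: x right, y up, looking along -z (the intrinsics and any distortion apply to the point x, -y, -z); pixel columns grow to the right and rows downward; lengths in m; the calibration is good to about 2 mm. A picture is of the moment at which its call begins. There is no depth.
- manip.sign_off(): hands the job in, once; it reports no verdict.
The state is a dict: "t": time; "qpos": joint angles; "joint_vel": joint speeds; "effort": joint torques, N m; "position": TCP position; "orientation": TCP orientation; "ft_force": force on the tool from outside, world axes, zero at the start; "wrist_torque": the same for the moment, N m; "width": finger opening in m.
Only numpy, scipy, OpenCV 4.12 (cv2) and the standard library are available. Lean on these libraries where they do the work, as an engineer would, in place of code of your own. Each camera call takes 0.05 s, during which the arm holds its last target. There are 200 camera calls.

## Task

First press the sprung lever at the right of the small equipment cage down until its catch holds it, so that its stop drops clear of the gate. Then draw the gate's bolt: it has sagged, and its turned-down end hooks behind the bent-up lip of the keeper, so lift it by its upright knob over the lip while pulling it towards the hinge, without wrenching the keeper. Pull the gate open about 25 degrees against its closing spring and finish still holding it ajar there, with the bolt drawn and the lever down; leave the other things on the bench alone.

Things in the scene. Friction and masses are not known exactly. Their poses are not given: they have to be found in the camera images.
- cage: Fixed low cage of grey steel bars, 250 mm wide (y), 100 deep (x), 148 high, a foot for the lever at its right. Origin on the bench under the middle of its front plane; x points into the cage (away from the robot), y left along the front, z up. It carries the whole mechanism; only the bolt's knob stands higher than 150 mm. Place and yaw vary. The beaker and dropper inside are fixed.
- gate: Barred gate in the cage's front, 197 wide, z 20 to 144 mm. Origin on its vertical hinge line at the bench, at (0, 100, 0) mm in the cage's frame (left end); it reaches along its own -y. On its free edge a striker, a flat bar 42 x 10 x 12 mm at z 80 to 92, reaches right in front of the post, behind the lever's stop while the lever is up.
- gate_swing (a joint): Gate angle, rad: 0 shut, grows as the free edge swings out towards the cage's -x (clockwise seen from above), up to 1.2. A spring closes it: 0.15 N m shut, 0.28 N m at 25 degrees (0.44 rad). Cannot open while the lever is up or the bolt's end is in the keeper.
- gate_hinge (a point): Point on the gate's hinge line, 176 mm above the bench (fixed to the cage).
- bolt: Dark steel bolt on the gate's front, along the gate's y, 18 mm before the gate's middle plane: rod 7 mm thick, 146 long, with an upright round knob. Origin on the rod's axis under the knob, 140 mm from the hinge when home, 126 mm above the bench. Its right end, 72 to 80 mm from the knob, is turned down 14 mm below the rod's axis. It hangs low in two tall worn guides and drops if not held up.
- bolt_knob (a point): Middle of the gripping length of the knob, on its axis: a plain vertical cylinder 16 mm in diameter, bare from 20 mm below to 20 mm above this point, standing above gate and cage; free all round. Starts about 176 mm above the bench.
- bolt_slide (a joint): How far the bolt is drawn, m: 0 fully home, 0.045 fully drawn, growing towards the hinge (gate's +y). Friction about 1 N. While it hangs low the turned-down end catches on the lip at 0.006. From 0.028 on its end has left the keeper.
- bolt_lift (a joint): How far the bolt is lifted in its guides, m: 0 hanging (sagged), 0.018 at most. The end passes over the lip when lifted 0.0095 or more (0.013 is a good height); it may drop again once drawn past 0.022. Weight about 1.2 N.
- keeper: Bright keeper on the right-hand post, 23 mm wide: a front strap, open above, and at its mouth on the gate's side a bent-up lip 4 mm thick, its top 121.5 mm above the bench (9.5 mm above the lowest edge of the sagged bolt end). Origin as the cage's. More than 45 N between bolt and keeper counts as wrenching it.
- lever: Dark lever in front of the right-hand post, 155 mm long, along the cage's y, pivoted at its right end in a fork; its left end is the stop in front of the gate's striker. Origin on its pivot at (-25, -270, 87) mm in the cage's frame. A flat rubber pad 34 x 40 mm stands on it for pressing.
- lever_pad (a point): Middle of the top face of the lever's pad, 123 mm above the bench when up, 95 mm to the left of the pivot.
- lever_press (a joint): Lever angle, rad: 0 up, grows as the pad is pressed, end stop 0.19 (pad about 18 mm lower). A sprung catch snaps over it near 0.15 (pad about 14 mm down); let go after that it stays at about 0.155, before that it springs up. Pressing takes about 2 N, up to about 8 N on the way past the catch.
- cup: Bystander: clear plastic cup, 76 mm wide, 91 high, on the bench. Origin under its middle.
- glue_stick: Bystander: standing glue stick, 24 mm thick, 85 high. Origin under its middle.
- stapler: Bystander: black desk stapler, 145 x 36 x 46 mm. Origin under its middle.

How it is judged:
On the way, in this order (a step that is already met when the one before it is completed fails the run):
1. the lever is down and its catch alone holds it (nothing of the robot touches it) (value of joint lever_press above 0.145 rad and contact force between each of the fingers, the arm and lever below 0.2 N), for 0.2 s.
2. the bolt is drawn out of the keeper (value of joint bolt_slide above 0.028 m), for 0.1 s.
At the end, for the whole second after the job is handed in: The gate stands still 17 to 34 degrees open (0.29 to 0.59 rad) because the gripper's fingers hold it or its bolt (contact force above 0.8 N), with the bolt drawn at least 28 mm and the lever held down by its catch (above 0.145 rad) (value of joint gate_swing between 0.29 and 0.59 rad and velocity of joint gate_swing between -0.1 and 0.1 rad/s and contact force between the fingers and gate above 0.8 N and value of joint bolt_slide above 0.028 m and value of joint lever_press above 0.145 rad); the arm keeps its last pose, push and grip.
It fails at once if the cup is pushed more than 40 mm or tipped (distance of cup from where it was at the start of the episode above 0.04 m or angle between cup's own z axis and vertical above 0.5 rad).
It fails at once if the glue stick is pushed more than 40 mm or tipped (distance of glue_stick from where it was at the start of the episode above 0.04 m or angle between glue_stick's own z axis and vertical above 0.5 rad).
It fails at once if the stapler is pushed more than 40 mm or tipped (distance of stapler from where it was at the start of the episode above 0.04 m or angle between stapler's own z axis and vertical above 0.5 rad).
It fails at once if the bolt is wrenched against the keeper (above 45 N) (contact force between bolt and keeper above 45 N).
It also fails if it takes over 45 s, if anything falls off the work surface, if the arm or the gripper's body presses on something with over 40 N, if the wrist force passes 120 N, or if a joint passes its speed limit or range.

## Working session

There is one attempt and no reset: what is moved stays moved. The work goes in short steps, Python scripts to look and compute and a shell command to move; the robot and the scene stay as the last step left them, time stands still between calls to the robot, and variables do not carry over. Pictures are saved under pics/ and viewed, on a budget of 10 in all, crops included, one or two more only if the job needs it, and the job is handed in when it is done.

```bash
ls; mkdir -p pics
cat > h.py <<'E'
import numpy as np, cv2
from station import manip
def snap(n,f):
    s=manip.snapshot(n); cv2.imwrite('pics/'+f,s['image'][:,:,::-1]); 
    np.savez('pics/'+f+'.npz',**{k:np.array(v) for k,v in s.items()}); return s
def load(f): return dict(np.load('pics/'+f+'.npz'))
def K(s):
    f=200/np.tan(np.radians(float(s['fov_y']))/2); return np.array([[f,0,float(s['cx'])],[0,f,float(s['cy'])],[0,0,1]])
def ray(s,u,v):
    p=cv2.undistortPoints(np.array([[[u,v]]],float),K(s),np.array(s['dist'],float))[0,0]
    T=np.array(s['pose']); d=T[:3,:3]@np.array([p[0],-p[1],-1]); return T[:3,3],d
def onz(s,u,v,z):
    o,d=ray(s,u,v); return o+d*(z-o[2])/d[2]
def proj(s,P):
    T=np.array(s['pose']); c=(np.atleast_2d(P)-T[:3,3])@T[:3,:3]; c=c*[1,-1,-1]
    return cv2.projectPoints(c.reshape(-1,1,3),np.zeros(3),np.zeros(3),K(s),np.array(s['dist'],float))[0][:,0]
def tri(*r):
    A=0;b=0
    for o,d in r:
        d=d/np.linalg.norm(d); M=np.eye(3)-np.outer(d,d); A=A+M; b=b+M@o
    return np.linalg.solve(A,b)
E
python3 - <<'E'
from h import *
a=snap('scene','s0.png');b=snap('top','t0.png')
for s in(a,b): print(s['fov_y'],s['cx'],s['cy'],s['dist'],np.round(s['pose'],3))
print(manip.read_state())
E
```

```text
pics
45.43733176217562 327.9251320144413 197.2614547446061 [-0.08195933  0.          0.          0.          0.        ] [[ 0.573  0.441 -0.691 -0.405]
 [-0.819  0.331 -0.468 -0.615]
 [ 0.023  0.834  0.551  0.846]
 [ 0.     0.     0.     1.   ]]
52.83991133012972 319.31012580194346 199.99861809483144 [-0.00775339  0.          0.          0.          0.        ] [[-0.014  0.988 -0.155  0.316]
 [-1.    -0.016 -0.008  0.016]
 [-0.011  0.155  0.988  1.433]
 [ 0.     0.     0.     1.   ]]
{'t': 0.1, 'qpos': array([ 1.23130419e+00,  3.08923200e-01,  1.63506670e+00, -6.24926191e-06,
        1.19970056e+00, -6.97159558e-02]), 'joint_vel': array([ 8.21062531e-05, -1.90571796e-03, -3.43621313e-03,  1.40161564e-03,
        2.43045695e-03, -7.20814181e-04]), 'effort': array([-8.61647040e-04, -4.16401827e+01, -2.77648419e+01, -1.65039796e-04,
        3.90880101e-03,  1.04895442e-06]), 'position': array([0.16641018, 0.60181906, 0.30275493]), 'orientation': array([ 5.77954688e-04,  7.95773879e-01,  6.05592960e-01, -8.75315428e-04]), 'ft_force': array([ 0.64752308,  0.48945863, -0.7252629 ]), 'wrist_torque': array([-5.10693621e-02,  1.58172133e-05,  3.05080765e-02]), 'width': 0.08554891711430769}
```

View pics/s0.png

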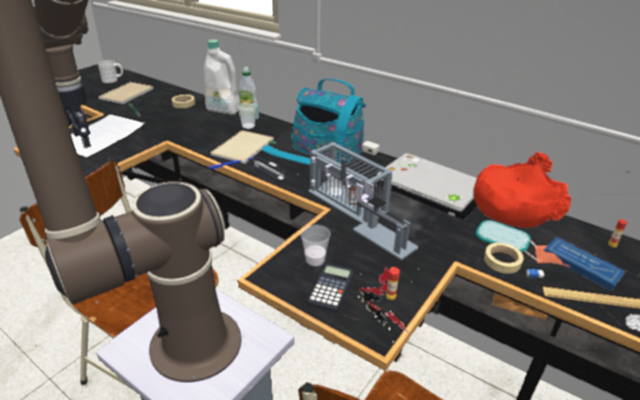

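View pics/t0.png

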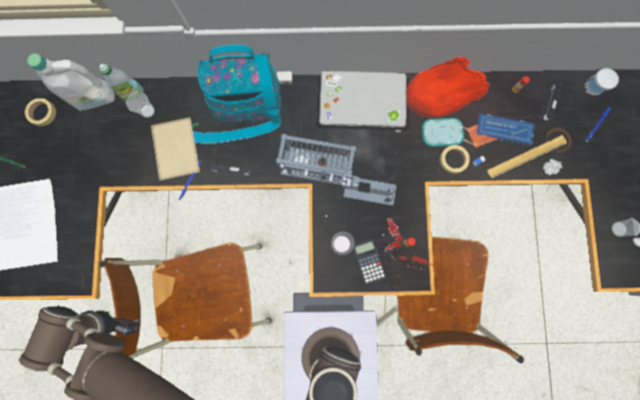

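Scene: the cage is at about (350,185) and its lever foot at (390,235). Top: the cage spans (277–355, 135–185) and the lever foot is around (370,188). The cup is at (342,243), and the glue stick (red, about (410,240)) and the calculator are in front. I'll enlarge both views in one picture.

Run:
```python
from h import *
a=cv2.imread('pics/s0.png')[135:265,290:430];b=cv2.imread('pics/t0.png')[125:215,265:405]
a=cv2.resize(a,None,fx=4.2,fy=4.2,interpolation=cv2.INTER_CUBIC)[:,:];b=cv2.resize(b,None,fx=5.7,fy=5.7,interpolation=cv2.INTER_CUBIC)
cv2.imwrite('pics/c1.png',b)
for p in [(277,172),(355,150),(285,137),(310,180),(342,185),(395,200),(353,180)]:
  print(p,np.round(onz(load('t0.png'),*p,0),3),np.round(onz(load('t0.png'),*p,.148),3))
```

```text
(277, 172) [0.647 0.181 0.   ] [0.613 0.164 0.148]
(355, 150) [ 0.725 -0.106  0.   ] [ 0.682 -0.093  0.148]
(285, 137) [0.779 0.151 0.   ] [0.731 0.137 0.148]
(310, 180) [0.615 0.061 0.   ] [0.584 0.056 0.148]
(342, 185) [ 0.595 -0.055  0.   ] [ 0.566 -0.048  0.148]
(395, 200) [ 0.537 -0.245  0.   ] [ 0.514 -0.218  0.148]
(353, 180) [ 0.612 -0.096  0.   ] [ 0.582 -0.084  0.148]
```

View pics/c1.png

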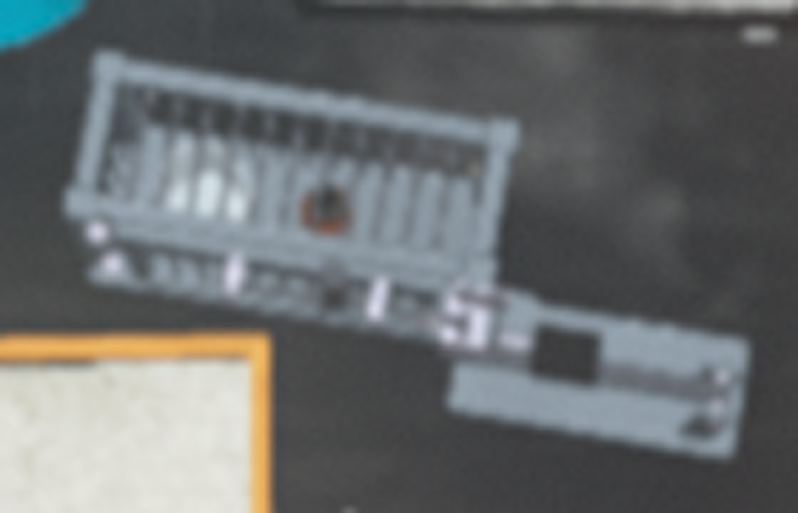

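Run:
```python
from h import *
s=load('t0.png')
g=lambda u,v,z: onz(s,u/5.7+265-.4,v/5.7+125-.4,z)
BL,BR,FL,FR=[g(*p,.148) for p in[(108,65),(505,133),(75,203),(487,268)]]
pad=g(567,353,.123);kn=g(333,287,.196);piv=g(718,391,.09)
for n in 'BL BR FL FR pad kn piv'.split(): print(n,np.round(eval(n),4))
for v in(FL-FR,BL-BR): print(np.degrees(np.arctan2(-v[0],v[1])),np.linalg.norm(v))
v=pad-piv;print(np.degrees(np.arctan2(-v[0],v[1])),np.linalg.norm(v))
from h import manip
yaw=np.arctan2(-(FL-FR)[0],(FL-FR)[1])
c=np.cos(yaw);n=np.sin(yaw);R=np.array([[c,-n,0],[n,c,0],[0,0,1]])
for p,q in((pad,[-.025,-.175,.123]),(kn,[-.018,-.04,.196]),(piv,[-.025,-.27,.09])): print('origin',np.round(p-R@q,4))
```

```text
BL [0.7345 0.1421 0.148 ]
BR [ 0.6896 -0.0877  0.148 ]
FL [0.6522 0.1612 0.148 ]
FR [ 0.6098 -0.0752  0.148 ]
pad [ 0.5643 -0.1221  0.123 ]
kn [0.5895 0.0133 0.196 ]
piv [ 0.5462 -0.2143  0.09  ]
-10.148003669550423 0.2401646242128373
-11.055178348890136 0.234175250722605
-11.10865818842671 0.09962811160092398
origin [0.6197 0.0458 0.    ]
origin [ 0.6143  0.0495 -0.    ]
origin [0.6184 0.0471 0.    ]
```

```bash
python3 -m pendant '[[[0,0,0.01,2,-3.5,0.5,4],[0,0,0.02,4,-7,1,0],[0,0,0.03,6,-10.5,1.5,0],[0,0,0.04,8,-14,2,0],[0,0,0.05,10,-17.5,2.7,0],[0,0,0.06,12,-21,2.7,0],[0,0,0.07,14,-24.5,2.7,0],[0,0,0.08,16,-28,2.7,0],[0,0,0.08,18,-31.5,2.7,0],[0,0,0.08,20,-35,2.7,0],[0,0,0.08,22,-38.5,2.7,0],[0,0,0.08,24,-42,2.7,0],[0,0,0.08,26,-45.5,2.7,0],[0,0,0.08,28,-49,2.7,0],[0,0,0.08,30,-52.5,2.7,0],[0,0,0.08,32,-56,2.7,0],[0,0,0.08,34,-60,2.7,0],[0,0,0.08,35.5,-64,2.7,0],[0,0,0.08,36.7,-67,2.7,0],[0,0,0.08,37.3,-68.2,2.7,0]]]' && python3 -m pendant '[[[0,0,0,0,0,0,0],[0,0,0,0,0,0,0],[0,0,0,0,0,0,0]]]'
python3 - <<'E'
from h import *
snap('wrist','w1.png');s=manip.read_state();print(s['qpos'],s['joint_vel'],s['orientation'])
w=load('w1.png');print(np.round(w['pose'],3))
E
```

```text
t: 1.77
position: [0.5407, -0.0841, 0.3305]
orientation: [0.001, 0.772, 0.636, -0.001]
ft_force: [0.1, -0.8, 0.5]
width: 0.0001
t: 2.02
position: [0.5389, -0.0785, 0.3303]
orientation: [-0.001, 0.771, 0.637, -0.0]
ft_force: [0.2, 0.7, -0.6]
width: 0.0
[-2.24326101e-01  1.29241521e-01  1.79613082e+00  7.20929915e-04
  1.21766215e+00 -1.60685513e+00] [ 0.00820355 -0.00794721  0.00038302 -0.00468559 -0.00198445 -0.00118378] [-7.77664079e-04  7.70519868e-01  6.37415484e-01 -1.71159450e-04]
[[ 0.187 -0.929 -0.32   0.455]
 [ 0.982  0.176  0.062 -0.063]
 [-0.001 -0.326  0.945  0.401]
 [ 0.     0.     0.     1.   ]]
```

View pics/w1.png

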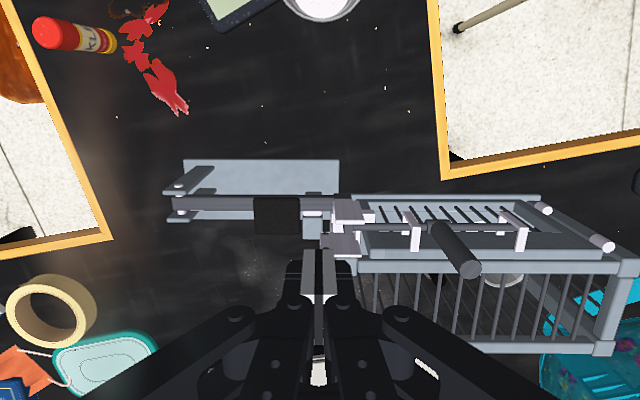

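Run:
```python
from h import *
s=load('w1.png')
pc=onz(s,277,216,.123); kt=onz(s,467,263,.198); kb=onz(s,438,232,.152)
print('pad',pc,'padcorners',[np.round(onz(s,*p,.123),4) for p in((254,197),(300,197),(300,234),(254,234))]); print('knob',kt,kb)
# intersect pad & knob distances with expected: pad->knob in cage frame
d=kt-pc; e=np.array([.007,.135]); 
yaw=np.arctan2(d[1],d[0])-np.arctan2(e[1],e[0]); print('yaw',np.degrees(yaw),np.linalg.norm(d[:2]),np.linalg.norm(e))
yaw=np.radians(-10.7);c,n=np.cos(yaw),np.sin(yaw);R=np.array([[c,-n,0],[n,c,0],[0,0,1]]);o=np.array([.618,.047,0])
M=[[-.018,-.04,.156],[-.018,-.04,.196],[-.042,-.195,.123],[-.008,-.155,.123],[-.025,-.175,.123],[0,-.125,.148],[0,.125,.148],[-.025,-.27,.087]]
print(np.round(proj(s,np.array(M)@R.T+o)).tolist())
# colour masks
im=s['image'].astype(int); g=im.sum(2)
print(im[250,450],im[265,467],im[216,277],im[216,310],im[220,230])
m=(g[180:260,235:330]<75).astype(np.uint8); k,l,st,ct=cv2.connectedComponentsWithStats(m); print(st[1:][st[1:,4]>200]+[235,180,0,0,0])
```

```text
pad [ 0.56198456 -0.11968922  0.123     ] padcorners [array([ 0.5416, -0.1348,  0.123 ]), array([ 0.5488, -0.0969,  0.123 ]), array([ 0.5822, -0.1038,  0.123 ]), array([ 0.5748, -0.1432,  0.123 ])]
knob [0.58862332 0.01016141 0.198     ] [0.58724113 0.00618436 0.152     ]
yaw -8.62509825906122 0.13255493054629042 0.13518135966175218
[[447.0, 240.0], [467.0, 267.0], [251.0, 196.0], [300.0, 233.0], [276.0, 215.0], [335.0, 255.0], [648.0, 256.0], [180.0, 201.0]]
[53 55 58] [102 105 115] [35 34 34] [ 93  95 103] [37 36 37]
[]
```

```bash
python3 -m pendant '[[[0,0,0,1.2,-2.1,-2,0],[0,0,0,2.3,-4.2,-5,0],[0,0,0,2.3,-4.2,-8,0],[0,0,0,2.3,-4.2,-11,0],[0,0,0,2.3,-4.2,-12.4,0],[0,0,0,2.3,-4.2,-12.8,0],[0,0,0,2.3,-4.2,-12.8,0]]]' && python3 -m pendant '[[[0,0,0,0,0,-0.3,0],[0,0,0,0,0,-0.6,0],[0,0,0,0,0,-0.9,0],[0,0,0,0,0,-1.2,0],[0,0,0,0,0,-1.2,0]]]' && python3 -m pendant '[[[0,0,0,0,0,-0.3,0],[0,0,0,0,0,-0.6,0],[0,0,0,0,0,-0.8,0],[0,0,0,0,0,-1,0],[0,0,0,0,0,-1,0]]]'
```

```text
t: 2.65
position: [0.5615, -0.1199, 0.2015]
orientation: [-0.001, 0.77, 0.638, -0.001]
ft_force: [0.4, -0.8, 0.4]
width: -0.0
t: 3.07
position: [0.5635, -0.1214, 0.1917]
orientation: [0.001, 0.771, 0.637, 0.001]
ft_force: [1.3, 2.3, 2.9]
width: 0.0002
t: 3.48
position: [0.5629, -0.1215, 0.1807]
orientation: [0.0, 0.771, 0.637, 0.0]
ft_force: [0.7, 2.6, 2.7]
width: 0.0003
```

```bash
python3 -m pendant '[[[0,0,0,0,0,-0.1,0],[0,0,0,0,0,-0.2,0],[0,0,0,0,0,-0.2,0]]]' &&  python3 -m pendant '[[[0,0,0,0,0,-0.1,0],[0,0,0,0,0,-0.15,0],[0,0,0,0,0,-0.15,0]]]'
```

```text
t: 3.73
position: [0.563, -0.1214, 0.1793]
orientation: [0.0, 0.771, 0.637, 0.0]
ft_force: [1.1, 4.0, 5.0]
width: -0.0
t: 3.98
position: [0.5631, -0.1214, 0.1789]
orientation: [-0.0, 0.771, 0.637, 0.0]
ft_force: [-1.0, 4.2, 10.1]
width: 0.0001
```

```bash
python3 -m pendant '[[[0,0,0,0,0,1,0],[0,0,0,0,0,3,0],[0,0,0,0,0,6,0],[0,0,0,-1,2,9,2],[0,0,0,-2,4.5,12,5],[0,0,0,-2,5,14.5,5],[0,0,0,-2,5,14.5,5],[0,0,0,-2,5,14.5,5]]]'
python3 - <<'E'
from h import *
s=snap('wrist','w2.png'); print(manip.read_state()['position'])
yaw=np.radians(-10.7);c,n=np.cos(yaw),np.sin(yaw);R=np.array([[c,-n,0],[n,c,0],[0,0,1]]);o=np.array([.618,.047,0])
for a in (0,.155,.19):
  q=[]
  for y in(-.155,-.195):
    for x in(-.042,-.008):
      dy,dz=y+.27,.036; ca,sa=np.cos(a),np.sin(a); q.append([x,-.27+dy*ca+dz*sa,.087+dz*ca-dy*sa])
  print(a,np.round(proj(s,np.array(q)@R.T+o)).tolist())
E
```

```text
t: 4.65
position: [0.5429, -0.0721, 0.324]
orientation: [0.002, 0.771, 0.637, 0.0]
ft_force: [0.0, -0.0, -0.0]
width: 0.05
[ 0.54210745 -0.07211343  0.32219093]
0 [[291.0, 194.0], [292.0, 232.0], [242.0, 194.0], [245.0, 232.0]]
0.155 [[297.0, 187.0], [298.0, 223.0], [250.0, 190.0], [253.0, 226.0]]
0.19 [[298.0, 186.0], [299.0, 221.0], [252.0, 189.0], [254.0, 225.0]]
```

View pics/w2.png

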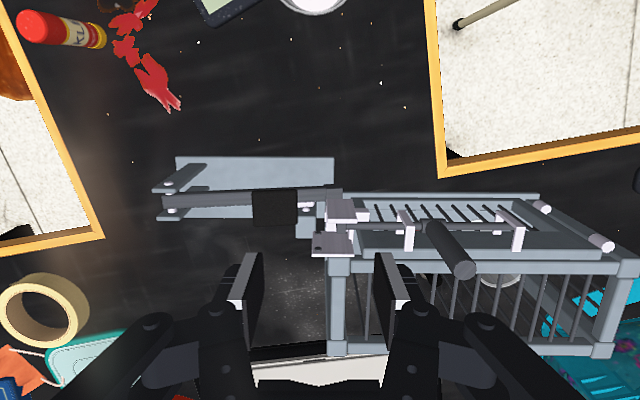

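The lever stays tilted down: its pad spans (252–298, 188–226), which matches the 0.155 rad projection. The knob's top is now near (464,268).

Run:
```python
from h import *
a=load('w1.png');b=load('w2.png');t=load('t0.png')
for n,s,r in(('1',a,(467,263)),('2',b,(464,268))):
  g=cv2.cvtColor(s['image'],cv2.COLOR_RGB2GRAY); print(n,[np.round(onz(s,*r,z),4) for z in(.196,.198,.2)], g[r[1]-14:r[1]+15:2,r[0]].tolist(), g[r[1],r[0]-16:r[0]+17:2].tolist())
print(tri(ray(a,467,263),ray(b,464,268),ray(t,333/5.7+264.6,287/5.7+124.6)))
print(tri(ray(a,467,263),ray(t,333/5.7+264.6,287/5.7+124.6)))
```

```text
1 [array([0.5899, 0.0109, 0.196 ]), array([0.5886, 0.0102, 0.198 ]), array([0.5873, 0.0094, 0.2   ])] [39, 40, 41, 43, 43, 43, 100, 108, 105, 102, 104, 108, 107, 108, 116] [110, 49, 55, 54, 55, 56, 77, 110, 108, 106, 103, 105, 107, 108, 102, 164, 167]
2 [array([0.5937, 0.0125, 0.196 ]), array([0.5923, 0.0118, 0.198 ]), array([0.5909, 0.0111, 0.2   ])] [42, 42, 40, 56, 108, 105, 105, 106, 108, 109, 113, 110, 107, 69, 42] [189, 47, 53, 78, 109, 107, 105, 104, 106, 107, 109, 112, 109, 103, 133, 168, 167]
[0.59037698 0.01192151 0.19720874]
[0.59076789 0.01249718 0.19358815]
```

Run:
```python
from h import *
for f,r in(('w1.png',(468,268)),('w2.png',(464,270))):
  s=load(f); g=cv2.cvtColor(s['image'],cv2.COLOR_RGB2GRAY)
  x0,y0=r[0]-30,r[1]-30; w=g[y0:y0+60,x0:x0+60]; m=((w>90)&(w<122)).astype(np.uint8)
  m=cv2.morphologyEx(m,cv2.MORPH_OPEN,np.ones((3,3),np.uint8))
  k,l,st,c=cv2.connectedComponentsWithStats(m); i=l[30,30]; p=c[i]+[x0,y0]; print(f,st[i],p,[np.round(onz(s,*p,z),4) for z in(.196,.198)])
```

```text
w1.png [ 22  22  22  19 325] [470.36307692 269.34461538] [array([0.5952, 0.0128, 0.196 ]), array([0.5938, 0.0121, 0.198 ])]
w2.png [ 20  21  22  19 345] [464.5826087  270.05217391] [array([0.5953, 0.0128, 0.196 ]), array([0.5939, 0.0121, 0.198 ])]
```

```bash
python3 -m pendant '[[[0,0,0,1.8,3,0,5],[0,0,0,3.5,6,0,5],[0,0,0,5.2,8.4,0,5],[0,0,0,5.2,8.4,-2,5],[0,0,0,5.2,8.4,-5,5],[0,0,0,5.2,8.4,-7,5],[0,0,0,5.2,8.4,-8.6,5],[0,0,0,5.2,8.4,-9,5],[0,0,0,5.2,8.4,-9,5],[0,0,0,5.2,8.4,-9,5]]]' 30
python3 - <<'E'
from h import *
s=snap('wrist','w3.png'); print(manip.read_state()['position'])
E
```

```text
t: 5.53
position: [0.5943, 0.0118, 0.2315]
orientation: [-0.001, 0.771, 0.637, -0.001]
ft_force: [0.4, 0.2, 0.5]
width: 0.05
[0.59499319 0.01189207 0.23266859]
```

View pics/w3.png

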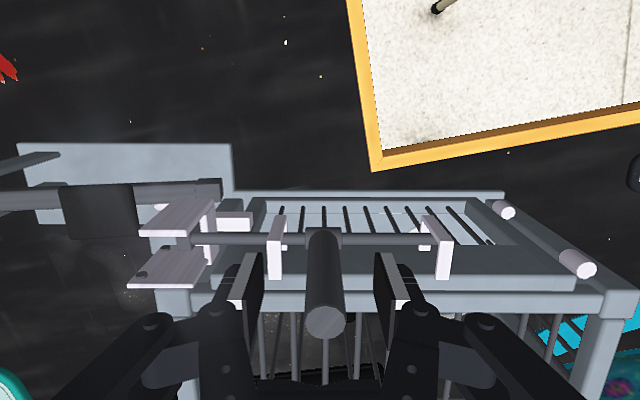

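The knob stands midway between the pads, its top at (326,322) and the pads at 250 and 390. I'll close on it.

```bash
python3 -m pendant '[[[0,0,0,0,0,0,3],[0,0,0,0,0,0,2],[0,0,0,0,0,0,1],[0,0,0,0,0,0,1],[0,0,0,0,0,0,0.8],[0,0,0,0,0,0,0.8],[0,0,0,0,0,0,0.8],[0,0,0,0,0,0,0.8]]]' 40
```

```text
t: 6.25
position: [0.5954, 0.0123, 0.2338]
orientation: [0.001, 0.771, 0.637, 0.001]
ft_force: [-0.4, 0.5, 5.7]
width: 0.0147
```

```bash
python3 -m pendant '[[[0,0,0,0,0,0.3,0.8],[0,0,0,0,0,0.6,0.8],[0,0,0,0,0,0.9,0.8],[0,0,0,0,0,1.2,0.8],[0,0,0,0,0,1.5,0.8],[0,0,0,0,0,1.5,0.8],[0,0,0,0,0,1.5,0.8]]]'
python3 - <<'E'
from h import *
s=snap('wrist','w4.png'); q=manip.read_state(); print(q['position'],q['ft_force'],q['width'])
E
```

```text
t: 6.83
position: [0.5948, 0.0124, 0.2476]
orientation: [0.0, 0.771, 0.637, 0.0]
ft_force: [2.6, 0.0, -1.1]
width: 0.015
[0.59468939 0.01241994 0.24741743] [ 2.54529757  0.08067281 -0.82975982] 0.014746183619545944
```

View pics/w4.png

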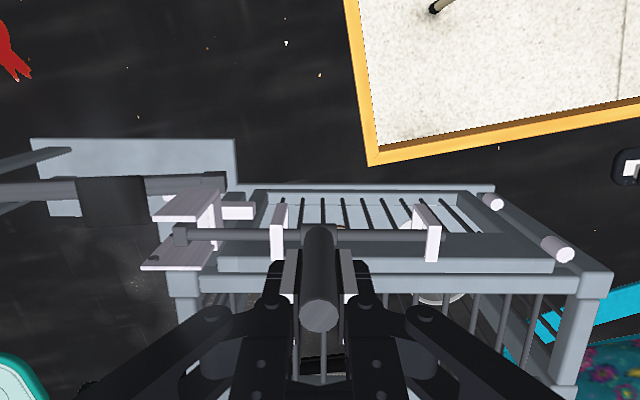

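The bolt is lifted; its end shows at (180,235), above the lip, and the wrist carries about 1 N. Now I draw it along the cage's +y.

```bash
python3 -m pendant '[[[0,0,0,0.07,0.39,0,0.8],[0,0,0,0.15,0.79,0,0.8],[0,0,0,0.22,1.18,0,0.8],[0,0,0,0.3,1.57,0,0.8],[0,0,0,0.37,1.97,0,0.8],[0,0,0,0.45,2.36,0,0.8],[0,0,0,0.52,2.75,0,0.8],[0,0,0,0.6,3.15,0,0.8],[0,0,0,0.71,3.75,0,0.8],[0,0,0,0.71,3.75,0,0.8],[0,0,0,0.71,3.75,0,0.8]]]'
python3 - <<'E'
from h import *
s=snap('wrist','w5.png'); q=manip.read_state(); print(q['position'],q['ft_force'],q['width'])
E
```

```text
t: 7.8
position: [0.602, 0.0507, 0.2475]
orientation: [-0.0, 0.771, 0.637, 0.001]
ft_force: [3.0, -0.7, -0.7]
width: 0.0149
[0.6019747  0.05049055 0.24750538] [ 2.4093688   0.21218352 -1.19891908] 0.014810201863130139
```

View pics/w5.png

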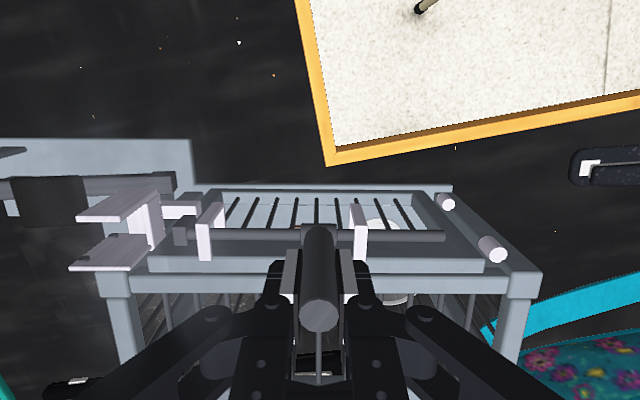

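```bash
python3 -m pendant '[[[0,0,-0.044,-0.41,0.17,0,0.8],[0,0,-0.087,-0.83,0.36,0,0.8],[0,0,-0.13,-1.22,0.57,0,0.8],[0,0,-0.175,-1.61,0.78,0,0.8],[0,0,-0.218,-1.99,1.02,0,0.8],[0,0,-0.262,-2.36,1.27,0,0.8],[0,0,-0.305,-2.71,1.55,0,0.8],[0,0,-0.349,-3.06,1.83,0,0.8],[0,0,-0.393,-3.4,2.13,0,0.8],[0,0,-0.436,-3.72,2.44,0,0.8],[0,0,-0.436,-3.72,2.44,0,0.8],[0,0,-0.436,-3.72,2.44,0,0.8],[0,0,-0.436,-3.72,2.44,0,0.8]]]'
python3 - <<'E'
from h import *
s=snap('wrist','w6.png'); q=manip.read_state(); print(q['position'],q['ft_force'],q['width'])
E
```

```text
t: 8.93
position: [0.5647, 0.0738, 0.2475]
orientation: [0.0, 0.89, 0.456, 0.0]
ft_force: [2.8, -1.2, -1.2]
width: 0.015
[0.56470587 0.07385457 0.24747705] [ 2.64803104 -1.43216282 -1.64919568] 0.01483640136407577
```

View pics/w6.png

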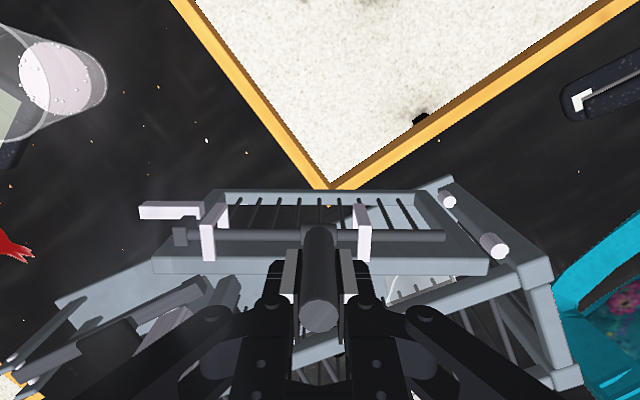

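The gate stands open, parallel to the gripper. The bolt's end at (180,235) sits just beside its guide, as it did when drawn, and the striker at (170,210) is clear. I'll check the lever and gate angle numerically before handing in.

Run:
```python
from h import *
s=load('w6.png'); im=s['image'].copy()
yaw=np.radians(-10.7);c,n=np.cos(yaw),np.sin(yaw);R=np.array([[c,-n,0],[n,c,0],[0,0,1]]);o=np.array([.620,.048,0])
for a,col in((0,(255,0,0)),(.155,(0,255,0))):
  q=[]
  for x,y in((-.042,-.155),(-.008,-.155),(-.008,-.195),(-.042,-.195)):
      dy,dz=y+.27,.036; ca,sa=np.cos(a),np.sin(a); q.append([x,-.27+dy*ca+dz*sa,.087+dz*ca-dy*sa])
  p=proj(s,np.array(q)@R.T+o); print(a,p.round().tolist()); cv2.polylines(im,[p.round().astype(int)],True,col,1)
g=onz(s,153,260,.144)-onz(s,489,260,.144); print('gate angle deg',np.degrees(np.arctan2(g[0],g[1]))%360, 'shut',np.degrees(np.arctan2(-.1857*-1*-1,-.9826))%360, np.linalg.norm(g))
cv2.imwrite('pics/w6c.png',cv2.resize(im[260:400,0:220,::-1],None,fx=3,fy=3))
q=[manip.read_state()];snap('top','t6.png');q.append(manip.read_state());print([(x['position'].round(4),x['ft_force'].round(1)) for x in q])
```

```text
0 [[105.0, 339.0], [133.0, 374.0], [87.0, 392.0], [57.0, 359.0]]
0.155 [[124.0, 319.0], [150.0, 352.0], [102.0, 376.0], [74.0, 344.0]]
gate angle deg 215.63901880711543 shut 190.70201568068163 0.1878390023038725
[(array([0.5647, 0.0739, 0.2475]), array([ 2.6, -1.4, -1.6])), (array([0.5647, 0.0739, 0.2474]), array([ 1.9, -2. , -0.7]))]
```

View pics/w6c.png

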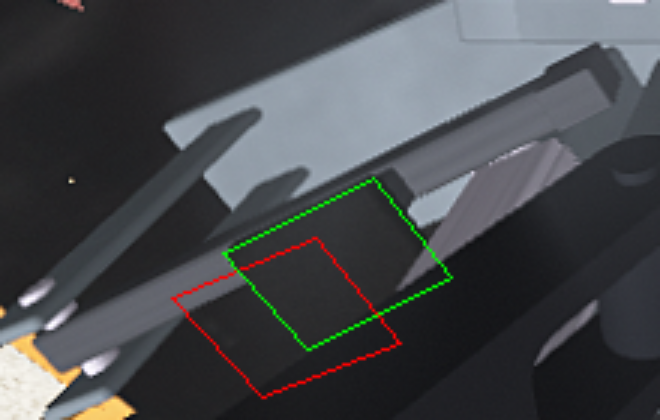

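The pad sits on the green outline (0.155 rad), so the lever is still down. The gate is about 24.9° open and steady, so I'm handing in.

```bash
python3 -c "
from station import manip
print(manip.sign_off()); s=manip.read_state(); print(s['t'],s['position'],s['ft_force'],s['width'])"
```

```text
the job is handed in; nothing more can be done
None
the job is handed in; nothing more can be done
```

I finished the sequence and handed the job in at about 9 s on the robot's clock. It gives no verdict, and I couldn't read the state again after handing in.

1. **Lever:** I pressed the pad about 17 mm down with closed fingers and then let go. The catch held it, and its pad still matched the 0.155 rad position in the last close-up.
2. **Bolt:** I gripped the knob, lifted it about 14 mm and drew it about 38 mm towards the hinge. The wrist force stayed around 3 N, so the keeper was not wrenched.
3. **Gate:** I swung the gate open along its arc. It measured about 24.9° open in the image and the arm's readings were steady. The fingers still grip the knob with 40 N set.

When the fingers closed on the knob, the wrist briefly read 5.7 N upward and the tool rose about 2 mm. This went away once I lifted the bolt, and I did not find the cause. I kept the arm well away from the cup, glue stick and stapler, but I did not measure their positions again at the end.

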